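Fold out the crank and clamp the brass gear

ROBOT

A 6-joint arm with a two-finger parallel gripper is mounted at the origin on the work surface. World frame = base frame: x ahead of the robot, y to its left, z up, the work surface at z = 0. Lengths are in m, angles in rad, forces in N, time in s.
With the tool pointing down it reaches from about 0.35 to 0.925 m from the base axis. Payload 6.4 kg.
Tool frame: the origin (TCP) lies on the centre line of the jaws, within the pads' length; the fingertips stand 11 mm ahead of it and the grasp point (between the pads) lies 8 mm behind it; z points along the fingers, y is the line along which they close (so a half turn about z gives the same grasp; the last joint's range is limited). The gripper opens to 85 mm and grips with 20 to 120 N. Pads are 22 mm wide; open, the fingers measure 114 mm over their backs; the gripper's body (76 mm by 85 mm) begins 54 mm behind the grasp point. The pads swing forward as they close: fully open they stand 13 mm farther back than shut.
Start: joints at [1.106, 0.245, 1.558, -0, 1.339, -0.174], TCP at [0.186, 0.623, 0.242] pointing down, gripper open.
Joint ranges: [-3.13, 3.13], [-1.02, 2.26], [0.13, 2.54], [-0.95, 4.09], [0.21, 2.88], [-2.74, 2.74]. Speed limits (rad/s): [2.57, 2.57, 3.14, 3.14, 3.14, 3.14].

INTERFACE

Orientations are given as a rotation vector (axis times angle).
In Python, from bench import ctrl gives the robot as it stands. The module is installed in compiled form; this text tells all that it offers.
- The arm moves only by the shell command python3 -m inch 'ROWS' [FORCE]. ROWS is JSON, a list of rows, each a list of 7 numbers: the shift along the tool's x, y, z in cm, then the turn, a rotation vector about the tool's x, y, z in degrees, then the opening, from 0 (shut) to 1 (fully open). A call has 1 to 20 rows; each row is the pose to reach, as a shift and turn from the pose commanded when the call began, along the tool's axes at that moment; what a row does not reach only later rows make up. A row lasts 1/12 s, in which the tool goes at most 41.7 mm and 7.16 degrees, less where a joint would pass 70% of its speed; a pose out of reach is approached as far as the arm can. A call with a gripper value outside its range is refused whole. The fingers move at their own pace and stop on an object; FORCE is the grip in N (left out, the last holds). Time passes only in rows, so rows that repeat a pose let the fingers close. It gives the time, the measured TCP pose, the force, the opening and the grip force at its end, in the units of the state.
- ctrl.sense(): the state, without advancing time (a new reading comes with each control period).
- ctrl.snapshot(name): name is "scene" or "top"; returns a dict with "frame" (384x512x3 uint8, red, green, blue), "z_map" (384x512 float32, m along the optical axis (not along the pixel's ray), 0 where there is no reading), "fx", "fy", "cx", "cy" (pixels), "dist" ([k1, k2, p1, p2, k3] as OpenCV has them; the pictures are not rectified), "world_to_cam" (4x4, takes a point from world to camera coordinates). Camera axes: x right, y down, z forward; pixel columns grow to the right and rows downward; lengths in m; the calibration is good to about 2 mm. A picture is of the moment at which its call begins.
- ctrl.hand_in(): hands the job in; it is judged then, once.
The state is a dict: "clock": time; "joint_pos": joint angles; "qvel": joint speeds; "tau": joint torques, N m; "eef_pos": TCP position; "ee_rot": TCP orientation; "force": force on the tool from outside, world axes, zero at the start; "torque": the same for the moment, N m; "finger_gap": finger opening in m; "finger_force": force on a finger pad.
Only numpy, scipy, OpenCV 4.12 (cv2) and the standard library are available. Lean on these libraries where they do the work, as an engineer would, in place of code of your own. Each camera call takes 0.05 s, during which the arm holds its last target. There are 200 camera calls.

TASK

Two rack clamps stand on the bench; go to the one that holds the brass gear. Fold out the orange-knobbed crank handle of its handwheel until it stands fully upright, then wind the wheel clockwise (seen from above) until the red jaw is fully home against the brass gear. Leave the handle standing up, let go, and leave the clamp with the steel gear alone.

Things in the scene. Friction and masses are not known exactly. Their poses are not given: they have to be found in the camera images.
- brass_clamp: The clamp to work on: blue housing 130 x 110 mm, 75 mm high, on a dark base plate, under a level aluminium handwheel 150 mm across (inside the 12 mm wide rim 126 mm; rim top 101, web top 91 mm above the bench). Along its +x: red moving jaw, then brass gear 72 mm across at 170 mm, fixed jaw. Fixed to the bench. Origin: on the bench, straight under the vertical wheel axis; z up.
- brass_hinge (a point): Hinge pin of its crank handle, between two steel cheeks (top 125 mm) on the rim: 66 mm from the wheel axis, 118 mm above the bench; turns with the wheel. Handle: 10 mm steel stem with an orange ball knob, 26 mm across, its centre 56 mm from the pin. Folded it lies level from the pin in over the wheel, the ball's centre 10 mm from the wheel axis and 27 mm above the web; upright the ball's centre is 174 mm above the bench, over the rim.
- brass_wheel (a joint): Turn of the brass clamp's handwheel (rad). Grows clockwise seen from above and drives the red jaw towards the gear, 18 mm per rad. 0 is jaw fully back, 2.1 is jaw home against the gear, a hard stop. Starts between 0.3 and 1.0. It is stiff (about 0.16 N m) and stays where it is left.
- brass_handle (a joint): Fold of the brass clamp's crank handle about its hinge pin, which is level and tangential to the wheel (rad). 0 is folded flat over the wheel, 1.57 is upright, a hard stop; the free end swings up and outwards over the rim. Starts between 0 and 0.12. Lightly stiff (0.08 N m): it stays where it is left.
- steel_clamp: The other clamp, the same in every way but holding a steel-grey gear. Origin: on the bench, under its wheel's axis. Not to be touched.

How it is judged:
On the way, in this order (a step that is already met when the one before it is completed fails the run):
1. the handle of the brass gear's clamp stands upright (within 15 degrees of its stop) (value of joint brass_handle above 1.31 rad), for 0.2 s.
2. then the wheel is wound home (within 11 degrees of its stop) (value of joint brass_wheel above 1.9 rad), for 0.2 s.
At the end, for the whole second after the job is handed in: The wheel of the brass gear's clamp is within 0.2 rad (11 degrees) of its stop at 2.1, so that the red jaw is within 3.6 mm of home, and at rest; its handle is within 15 degrees of upright (above 1.31 rad) (value of joint brass_wheel above 1.9 rad and value of joint brass_handle above 1.31 rad and velocity of joint brass_wheel between -0.05 and 0.05 rad/s); the robot touches nothing.
It fails at once if the clamp with the steel gear is pushed (more than 5 N by the robot) (contact force between any of the fingers, the arm and steel_clamp above 5 N).
It also fails if it takes over 43 s, if anything falls off the work surface, if the arm or the gripper's body presses on something with over 40 N, if the wrist force passes 120 N, or if a joint passes its speed limit or range.

## Working session

There is one attempt and no reset: what is moved stays moved. The work goes in short steps, Python scripts to look and compute and a shell command to move; the robot and the scene stay as the last step left them, time stands still between calls to the robot, and variables do not carry over. Pictures are saved under pics/ and viewed, at most 10 in all, crops included, and the job is handed in when it is done.

```bash
mkdir -p pics; cat > h.py <<'E'
import numpy as np, cv2
from bench import ctrl
from scipy.spatial.transform import Rotation as R
def cloud(s):
    h,w=s["z_map"].shape
    u,v=np.meshgrid(np.arange(w),np.arange(h))
    K=np.array([[s["fx"],0,s["cx"]],[0,s["fy"],s["cy"]],[0,0,1.]])
    n=cv2.undistortPoints(np.stack([u,v],-1).reshape(-1,1,2).astype(np.float64),K,np.array(s["dist"],float)).reshape(h,w,2)
    z=s["z_map"]; P=np.stack([n[...,0]*z,n[...,1]*z,z],-1)
    M=np.linalg.inv(np.array(s["world_to_cam"]))
    Q=P@M[:3,:3].T+M[:3,3]; Q[z==0]=np.nan
    return Q
def masks(s):
    hsv=cv2.cvtColor(s["frame"],cv2.COLOR_RGB2HSV)
    return hsv
def save(s,n): cv2.imwrite("pics/"+n,cv2.cvtColor(s["frame"],cv2.COLOR_RGB2BGR))
E
python3 - <<'E'
from h import *
for n in("scene","top"):
    s=ctrl.snapshot(n); save(s,n+"0.png"); np.savez(n+"0.npz",Q=cloud(s),f=s["frame"])
    print(n,np.round(np.linalg.inv(np.array(s["world_to_cam"])),2).tolist(),s["fx"])
st=ctrl.sense();print({k:np.round(v,3).tolist() for k,v in st.items()})
E
```

```text
scene [[0.67, 0.52, -0.52, 0.94], [0.74, -0.48, 0.47, -0.31], [-0.01, -0.7, -0.71, 0.64], [0.0, 0.0, 0.0, 1.0]] 412.28675170785743
top [[-0.01, -0.99, 0.12, 0.44], [-1.0, 0.02, 0.02, 0.01], [-0.02, -0.12, -0.99, 1.04], [0.0, 0.0, 0.0, 1.0]] 456.5488498972269
{'clock': 0.1, 'joint_pos': [1.106, 0.246, 1.559, -0.0, 1.339, -0.174], 'qvel': [0.002, -0.001, -0.003, -0.0, 0.0, 0.001], 'tau': [-0.0, -43.067, -32.713, -0.0, 0.003, -0.0], 'eef_pos': [0.186, 0.622, 0.241], 'ee_rot': [-0.455, -3.108, 0.003], 'force': [-0.21, 0.036, -0.6], 'torque': [0.05, 0.065, 0.018], 'finger_force': 0.0, 'finger_gap': 0.086}
```

View pics/top0.png

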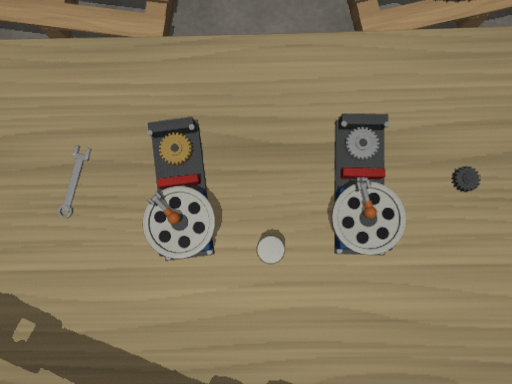

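View pics/scene0.png

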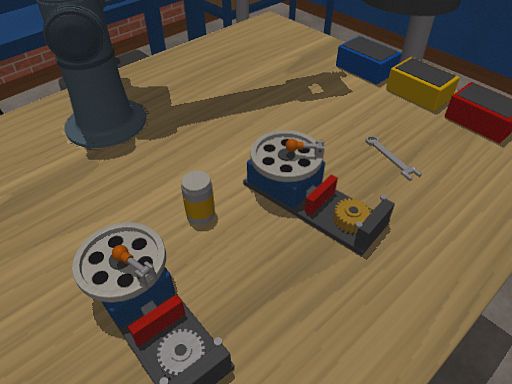

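The top view shows the brass clamp on the left: wheel (180,222), orange ball (174,217), cheeks about (157,200), brass gear (175,148). The steel clamp is on the right at (369,217). In the scene view the brass wheel is at (287,155), ball at (292,145), cheeks at (318,149).

```bash
cat > meas.py <<'E'
from h import *
def meas(n,s=None,Q=None,f=None):
    hsv=cv2.cvtColor(f,cv2.COLOR_RGB2HSV); H,S,V=hsv[...,0],hsv[...,1],hsv[...,2]
    near=(Q[...,1]>0.03)&(Q[...,1]<0.5)&(Q[...,0]>.2)&(Q[...,0]<.8)
    z=Q[...,2]
    o=near&(H<14)&(H>4)&(S>190)&(V>110)&(z>.09)
    red=near&((H<4)|(H>175))&(S>150)&(z>.03)
    br=near&(H>14)&(H<28)&(S>120)&(z>.025)&(z<.08)
    rim=near&(S<70)&(z>.094)&(z<.106)
    ch=near&(S<70)&(z>.112)&(z<.135)
    for k,m in dict(orange=o,red=red,brass=br,rim=rim,steel=ch).items():
        p=Q[m]; print(n,k,len(p),np.round(np.median(p,0),4) if len(p) else'',np.round(p.max(0),4) if len(p) else '')
    (cx,cy),r=cv2.minEnclosingCircle(Q[rim][:,:2].astype(np.float32)); print(' rim',cx,cy,r)
    p=Q[rim][:,:2]; A=np.c_[2*p,np.ones(len(p))]; c=np.linalg.lstsq(A,(p**2).sum(1),rcond=None)[0]; print(' fit',c[:2])
if __name__=="__main__":
    for n in("scene","top"):
        d=np.load(n+"0.npz"); meas(n,None,d["Q"],d["f"])
        
E
python3 meas.py
```

```text
scene orange 50 [0.5106 0.1803 0.126 ] [0.5247 0.2143 0.1303]
scene red 508 [0.5967 0.1761 0.0574] [0.6057 0.228  0.0625]
scene brass 759 [0.6676 0.1862 0.0407] [0.7081 0.2315 0.0708]
scene rim 1177 [0.501  0.1654 0.1003] [0.5729 0.2494 0.1058]
scene steel 159 [0.5415 0.2103 0.1213] [0.56   0.2324 0.1259]
 rim 0.49798086285591125 0.1750098168849945 0.07538444548845291
 fit [0.49964511 0.17202953]
top orange 16 [0.5072 0.1767 0.1242] [0.5208 0.1977 0.1271]
top red 381 [0.5879 0.1832 0.0563] [0.6027 0.2298 0.0608]
top brass 726 [0.6627 0.1918 0.0386] [0.7018 0.2302 0.0477]
top rim 1224 [0.4885 0.1693 0.099 ] [0.569  0.2484 0.1058]
top steel 167 [0.5375 0.2139 0.1209] [0.5565 0.2326 0.1264]
 rim 0.49530714750289917 0.17510905861854553 0.07501714676618576
 fit [0.49543565 0.17438491]
```

```bash
python3 - <<'E'
from h import *
c=np.array([.4968,.1748])
for n in("scene","top"):
    d=np.load(n+"0.npz");Q=d["Q"];f=d["f"]
    hsv=cv2.cvtColor(f,cv2.COLOR_RGB2HSV);H,S=hsv[...,0],hsv[...,1]
    r=np.hypot(Q[...,0]-c[0],Q[...,1]-c[1]);z=Q[...,2]
    m=(r<.04)&(H<16)&(S>150)&(z>.1); p=Q[m]; print(n,len(p),p.mean(0).round(4),p.min(0).round(4),p.max(0).round(4))
    A=np.c_[2*p,np.ones(len(p))]; s=np.linalg.lstsq(A,(p**2).sum(1),rcond=None)[0];print(' sphere',s[:3].round(4))
    m=(r<.09)&(r>.055)&(S<90)&(z>.112)&(z<.14); p=Q[m]; q=p.mean(0); print(' cheek',len(p),q.round(4),np.degrees(np.arctan2(*(q[:2]-c)[::-1])))
    m=(r<.055)&(r>.025)&(S<90)&(z>.108)&(z<.14); p=Q[m]; q=p.mean(0); print(' stem',len(p),q.round(4),np.degrees(np.arctan2(*(q[:2]-c)[::-1])))
    g=(Q[...,1]>.03)&(H>14)&(H<28)&(S>120)&(z>.03)&(z<.08)&(Q[...,0]<.72)&(Q[...,0]>.6)
    (x,y),R_=cv2.minEnclosingCircle(Q[g][:,:2].astype(np.float32));print(' gear',x,y,R_)
st=ctrl.sense(); M=R.from_rotvec(st["ee_rot"]).as_matrix(); print(M.round(3))
print('shift cm',100*M.T@(np.array([.504,.1815,.20])-st["eef_pos"]))
E
```

```text
scene 154 [0.5118 0.1805 0.1232] [0.4952 0.1697 0.1095] [0.5264 0.198  0.1313]
 sphere [0.5077 0.1852 0.1181]
 cheek 108 [0.5476 0.2165 0.1209] 39.383545770390796
 stem 55 [0.5308 0.202  0.12  ] 38.625353839179354
 gear 0.6541553735733032 0.41856053471565247 0.27412888407707214
top 151 [0.5062 0.1829 0.1252] [0.4922 0.1693 0.1157] [0.5232 0.1998 0.1327]
 sphere [0.5058 0.1844 0.1174]
 cheek 107 [0.5426 0.2188 0.1211] 43.88513649046478
 stem 52 [0.5283 0.2053 0.1204] 44.0807452113815
 gear 0.6648442149162292 0.1935909539461136 0.03718261048197746
[[-0.958  0.287 -0.001]
 [ 0.287  0.958 -0.002]
 [ 0.    -0.002 -1.   ]]
shift cm [-43.08979103 -33.10476276   4.17310055]
```

```bash
python3 -m inch '[[-1,-0.8,0,0,0,-2,0.6],[-3,-2.3,0,0,0,-5,0.6],[-6,-4.5,0,0,0,-9,0.6],[-9,-6.8,0,0,0,-13,0.6],[-12,-9.1,0,0,0,-17,0.6],[-15,-11.3,0,0,0,-21,0.6],[-18,-13.6,0,0,0,-25,0.6],[-21,-15.9,0,0,0,-29,0.6],[-24,-18.1,0,0,0,-33,0.6],[-27,-20.4,0,0,0,-37,0.6],[-30,-22.7,0,0,0,-41,0.6],[-33,-25,0,0,0,-45,0.6],[-36,-27.2,0,0,0,-49,0.6],[-39,-29.5,0,0,0,-53,0.6],[-41,-31,0,0,0,-56,0.6],[-42.5,-32.1,0,0,0,-58,0.6],[-43.3,-32.7,0,0,0,-58.7,0.6],[-43.3,-32.7,0,0,0,-58.7,0.6],[-43.3,-32.7,2,0,0,-58.7,0.6],[-43.3,-32.7,3,0,0,-58.7,0.6]]' 25
cat > st.py <<'E'
from h import *
import sys
st=ctrl.sense(); M=R.from_rotvec(st["ee_rot"]).as_matrix()
print(st["clock"],st["eef_pos"].round(4) if hasattr(st["eef_pos"],'round') else st["eef_pos"],M.round(3).tolist(),np.round(st["joint_pos"],2),np.round(st["force"],1),st["finger_gap"],st["finger_force"])
if len(sys.argv)>3: print('cm',(100*M.T@(np.array(list(map(float,sys.argv[1:4])))-st["eef_pos"])).round(2))
E
python3 st.py .5065 .1845 .112
python3 - <<'E'
from h import *
s=ctrl.snapshot("scene"); im=s["frame"][60:260,180:420]; cv2.imwrite("pics/a1.png",cv2.resize(cv2.cvtColor(im,cv2.COLOR_RGB2BGR),None,fx=3,fy=3))
E
```

```text
clock: 1.77
eef_pos: [0.5065, 0.1856, 0.2108]
ee_rot: [1.126, -2.931, -0.001]
force: [0.7, -0.8, -0.8]
finger_gap: 0.0514
finger_force: 0.0
1.7667 [0.5065 0.1856 0.2108] [[-0.743, -0.669, -0.002], [-0.669, 0.743, -0.0], [0.001, 0.001, -1.0]] [ 0.14  0.02  1.87  0.    1.26 -2.16] [ 0.7 -0.8 -0.8] 0.051371050214999846 0.0
cm [ 0.06 -0.09  9.88]
```

View pics/a1.png

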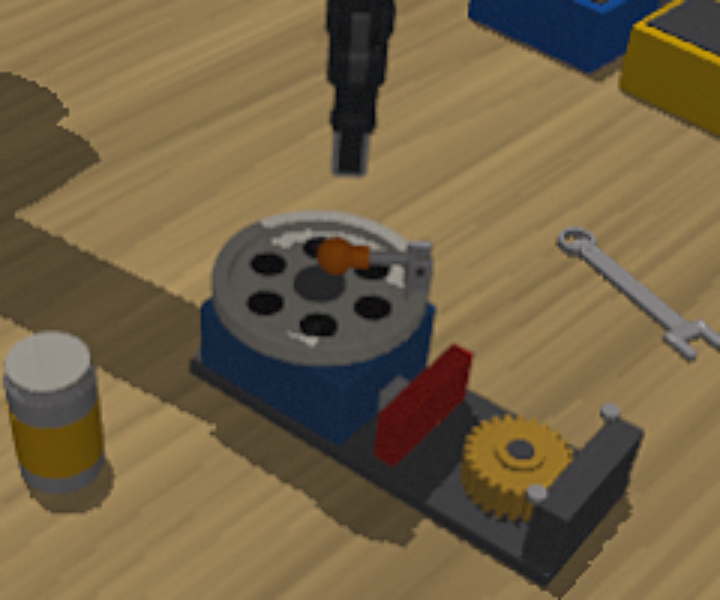

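The crop shows the fingers in line above the ball: tips at (350,170), ball at (337,255). Accounting for perspective, they line up. Descending.

```bash
python3 -m inch '[[0,-0.1,1,0,0,0,0.6],[0,-0.1,2.5,0,0,0,0.6],[0,-0.1,4,0,0,0,0.6],[0,-0.1,5.5,0,0,0,0.6],[0,-0.1,7,0,0,0,0.6],[0,-0.1,8,0,0,0,0.6],[0,-0.1,9,0,0,0,0.6],[0,-0.1,9.5,0,0,0,0.6],[0,-0.1,9.7,0,0,0,0.6],[0,-0.1,9.7,0,0,0,0.6],[0,-0.1,9.7,0,0,0,0.2],[0,-0.1,9.7,0,0,0,0.2],[0,-0.1,9.7,0,0,0,0.2],[0,-0.1,9.7,0,0,0,0.2],[0,-0.1,9.7,0,0,0,0.2],[0,-0.1,9.7,0,0,0,0.2],[0,-0.1,9.7,0,0,0,0.2]]' 25; python3 st.py
```

```text
clock: 3.23
eef_pos: [0.5078, 0.1856, 0.1163]
ee_rot: [-1.126, 2.933, 0.003]
force: [-4.5, 3.7, 3.2]
finger_gap: 0.0241
finger_force: 24.3
3.2333 [0.5078 0.1856 0.1163] [[-0.743, -0.669, -0.001], [-0.669, 0.743, 0.002], [-0.001, 0.002, -1.0]] [ 0.14  0.14  1.92  0.    1.07 -2.17] [-4.5  3.7  3.2] 0.02413388209322084 24.306057393550873
```

```bash
python3 -m inch '[[0,0,0,0,0,0,0.5],[0,0,0,0,0,0,0.5],[0,0.2,0.3,0,0,0,0.5],[0.1,0.2,0.6,0,0,0,0.5],[0.1,0.2,0.6,0,0,0,0.5],[0.1,0.2,0.6,0,0,0,0.2],[0.1,0.2,0.6,0,0,0,0.2],[0.1,0.2,0.6,0,0,0,0.2],[0.1,0.2,0.6,0,0,0,0.2],[0.1,0.2,0.6,0,0,0,0.2],[0.1,0.2,0.6,0,0,0,0.2]]' 30; python3 st.py
```

```text
clock: 4.15
eef_pos: [0.5064, 0.1847, 0.1093]
ee_rot: [-1.127, 2.932, -0.002]
force: [1.9, -5.1, -1.2]
finger_gap: 0.024
finger_force: 29.5
4.15 [0.5064 0.1847 0.1093] [[-0.743, -0.67, 0.001], [-0.67, 0.743, -0.001], [0.0, -0.001, -1.0]] [ 0.14  0.15  1.93 -0.    1.06 -2.16] [ 1.9 -5.1 -1.2] 0.023963251484575492 29.46062207221985
```

```bash
python3 -m inch '[[-0.03,0,-0.59,0,0,0,0.2],[-0.12,0,-1.16,0,0,0,0.2],[-0.27,0,-1.73,0,0,0,0.2],[-0.48,0,-2.28,0,0,0,0.2],[-0.75,0,-2.8,0,0,0,0.2],[-1.07,0,-3.29,0,0,0,0.2],[-1.44,0,-3.75,0,0,0,0.2],[-1.85,0,-4.16,0,0,0,0.2],[-1.85,0,-4.16,0,0,0,0.2]]' 30; python3 st.py
python3 - <<'E'
from h import *
s=ctrl.snapshot("scene"); im=s["frame"][60:260,180:420]; cv2.imwrite("pics/a2.png",cv2.resize(cv2.cvtColor(im,cv2.COLOR_RGB2BGR),None,fx=3,fy=3))
E
```

```text
clock: 4.9
eef_pos: [0.5203, 0.1977, 0.1512]
ee_rot: [-1.127, 2.932, -0.001]
force: [1.4, -3.3, -0.5]
finger_gap: 0.0238
finger_force: 29.9
4.9 [0.5203 0.1977 0.1512] [[-0.743, -0.67, 0.001], [-0.67, 0.743, -0.0], [-0.0, -0.001, -1.0]] [ 0.16  0.13  1.87 -0.    1.14 -2.14] [ 1.4 -3.3 -0.5] 0.023849588434453492 29.936535358428955
```

View pics/a2.png

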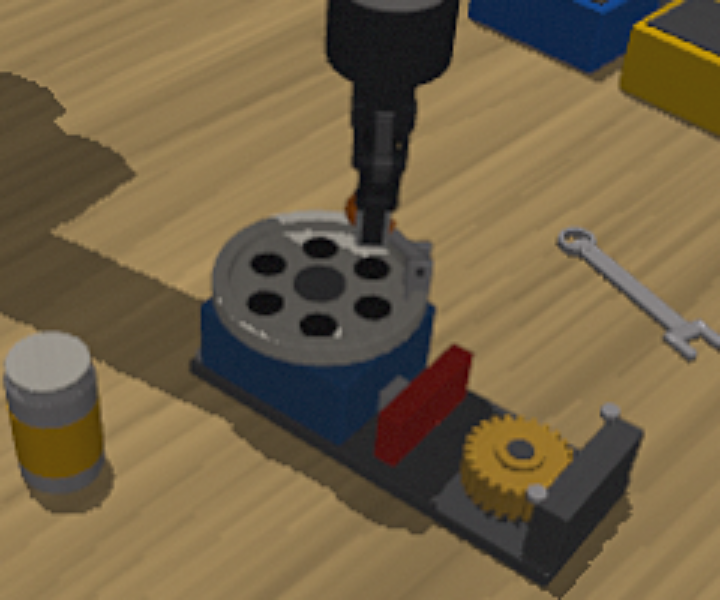

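The handle is lifting. The ball is at (357,208), just behind the pads at (375,225), so the pads hold it a little toward the stem. Continuing the arc.

```bash
python3 -m inch '[[-0.46,0,-0.37,0,0,0,0.2],[-0.95,0,-0.69,0,0,0,0.2],[-1.47,0,-0.96,0,0,0,0.2],[-2.02,0,-1.17,0,0,0,0.2],[-2.59,0,-1.32,0,0,0,0.2],[-3.16,0,-1.41,0,0,0,0.2],[-3.75,0,-1.44,0,0,0,0.2],[-3.95,0,-1.4,0,0,0,0.2],[-3.95,0,-1.4,0,0,0,0.2]]' 30; python3 st.py
python3 - <<'E'
from h import *
s=ctrl.snapshot("scene"); im=s["frame"][60:260,180:420]; cv2.imwrite("pics/a3.png",cv2.resize(cv2.cvtColor(im,cv2.COLOR_RGB2BGR),None,fx=3,fy=3))
E
```

```text
clock: 5.7
eef_pos: [0.5498, 0.2251, 0.1654]
ee_rot: [-1.127, 2.931, 0.001]
force: [-0.0, -0.1, 0.4]
finger_gap: 0.0175
finger_force: 0.0
5.7 [0.5498 0.2251 0.1654] [[-0.742, -0.67, 0.001], [-0.67, 0.742, 0.001], [-0.002, -0.0, -1.0]] [ 0.2   0.2   1.76  0.    1.18 -2.11] [-0.  -0.1  0.4] 0.017548281140474912 0.0
```

View pics/a3.png

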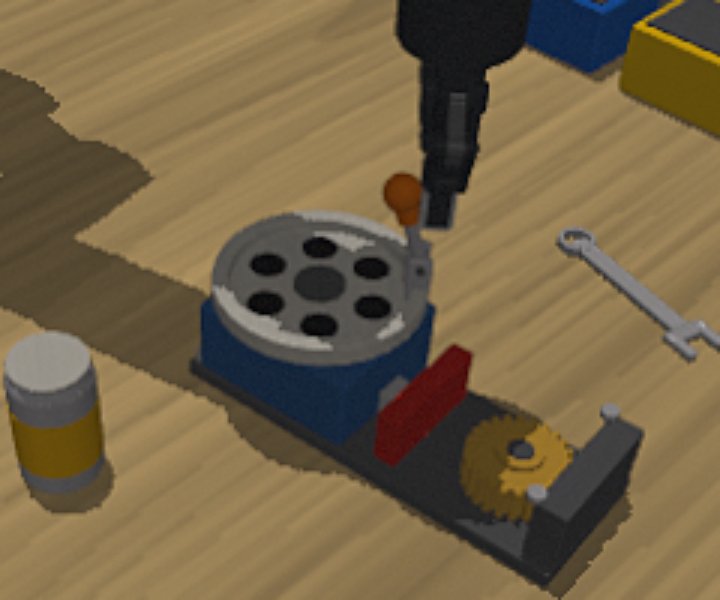

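The pads slipped off at the end. The handle stands at about 75°, with the ball at (402,192) and the fingers just outside it. I'll locate the ball and regrip it from above.

```bash
cat > ball.py <<'E'
from h import *
for n in("scene","top"):
    s=ctrl.snapshot(n);Q=cloud(s);hsv=cv2.cvtColor(s["frame"],cv2.COLOR_RGB2HSV)
    m=(hsv[...,0]<16)&(hsv[...,1]>150)&(Q[...,2]>.11)&(Q[...,1]>.05)&(np.hypot(Q[...,0]-.498,Q[...,1]-.1765)<.11)
    p=Q[m]
    if len(p)<20: print(n,len(p));continue
    p=p[p[:,2]>p[:,2].max()-.024]
    f=lambda c:np.linalg.norm(p-c,axis=1)-.013
    from scipy.optimize import least_squares
    r=least_squares(f,p.mean(0)-[0,0,.01],loss='soft_l1',f_scale=.002)
    b=r.x; d=b[:2]-[.498,.1765]
    print(n,len(p),b.round(4),'r',np.hypot(*d).round(4),'phi',np.degrees(np.arctan2(d[1],d[0])).round(1))
E
python3 ball.py
```

```text
scene 15 [0.5403 0.2054 0.1959] r 0.0512 phi 34.4
top 7 [0.5715 0.1962 0.2055] r 0.0761 phi 15.0
```

```bash
python3 - <<'E'
s=open('ball.py').read()
s=s.replace("    p=Q[m]\n","    k,L,S,_=cv2.connectedComponentsWithStats(m.astype(np.uint8))\n    if k<2: print(n,0);continue\n    p=Q[L==1+S[1:,4].argmax()]\n")
open('ball.py','w').write(s)
E
python3 ball.py; python3 st.py .54 .2135 .21
```

```text
scene 131 [0.5333 0.2098 0.1712] r 0.0486 phi 43.3
top 54 [0.5322 0.2095 0.1689] r 0.0475 phi 44.0
5.95 [0.5491 0.2242 0.165 ] [[-0.743, -0.67, 0.0], [-0.67, 0.743, 0.0], [-0.0, -0.0, -1.0]] [ 0.2   0.19  1.77  0.    1.18 -2.11] [-0.6  0.8 -0.4] 0.016966051285794984 0.0
cm [ 1.39 -0.19 -4.5 ]
```

```bash
python3 -m inch '[[-0.5,0,0,0,0,0,0.6],[-0.5,0,-1.5,0,0,0,0.6],[-0.5,0,-4,0,0,0,0.6],[0.3,0,-5.5,0,0,0,0.6],[1.5,0,-5.5,0,0,0,0.6],[2.1,0,-5.5,0,0,0,0.6],[2.1,0,-5.5,0,0,0,0.6],[2.1,0,-3.5,0,0,0,0.6],[2.1,0,-1.5,0,0,0,0.6],[2.1,0,0,0,0,0,0.6],[2.1,0,0.4,0,0,0,0.6],[2.1,0,0.4,0,0,0,0.2],[2.1,0,0.4,0,0,0,0.2],[2.1,0,0.4,0,0,0,0.2],[2.1,0,0.4,0,0,0,0.2],[2.1,0,0.4,0,0,0,0.2],[2.1,0,0.4,0,0,0,0.2]]' 30; python3 st.py; python3 ball.py
```

```text
clock: 7.37
eef_pos: [0.5338, 0.2105, 0.1614]
ee_rot: [-1.126, 2.931, 0.0]
force: [0.4, 2.4, -2.1]
finger_gap: 0.0242
finger_force: 29.6
7.3667 [0.5338 0.2105 0.1614] [[-0.743, -0.67, 0.001], [-0.67, 0.743, 0.001], [-0.001, -0.0, -1.0]] [ 0.18  0.16  1.82  0.    1.17 -2.13] [ 0.4  2.4 -2.1] 0.02419062492556408 29.585037231445312
scene 6
top 1
```

```bash
python3 -m inch '[[-0.3,0,-0.09,0,0,0,0.2],[-0.6,0,-0.17,0,0,0,0.2],[-0.9,0,-0.22,0,0,0,0.2],[-1.2,0,-0.27,0,0,0,0.2],[-1.5,0,-0.3,0,0,0,0.2],[-1.8,0,-0.3,0,0,0,0.2],[-2.0,0,-0.3,0,0,0,0.2],[-2.0,0,-0.3,0,0,0,0.2],[-2.0,0,-0.3,0,0,0,0.2],[-2.0,0,-0.3,0,0,0,0.2]]' 30; python3 st.py
python3 - <<'E'
from h import *
s=ctrl.snapshot("scene"); im=s["frame"][60:260,180:420]; cv2.imwrite("pics/a4.png",cv2.resize(cv2.cvtColor(im,cv2.COLOR_RGB2BGR),None,fx=3,fy=3))
E
```

```text
clock: 8.3
eef_pos: [0.5479, 0.2231, 0.1637]
ee_rot: [1.127, -2.93, 0.001]
force: [-6.8, -2.1, 1.8]
finger_gap: 0.0242
finger_force: 29.9
8.3 [0.5479 0.2231 0.1637] [[-0.742, -0.67, -0.002], [-0.67, 0.742, -0.001], [0.002, 0.0, -1.0]] [ 0.2   0.19  1.77 -0.    1.18 -2.11] [-6.8 -2.1  1.8] 0.02416343929717578 29.912391901016235
```

View pics/a4.png

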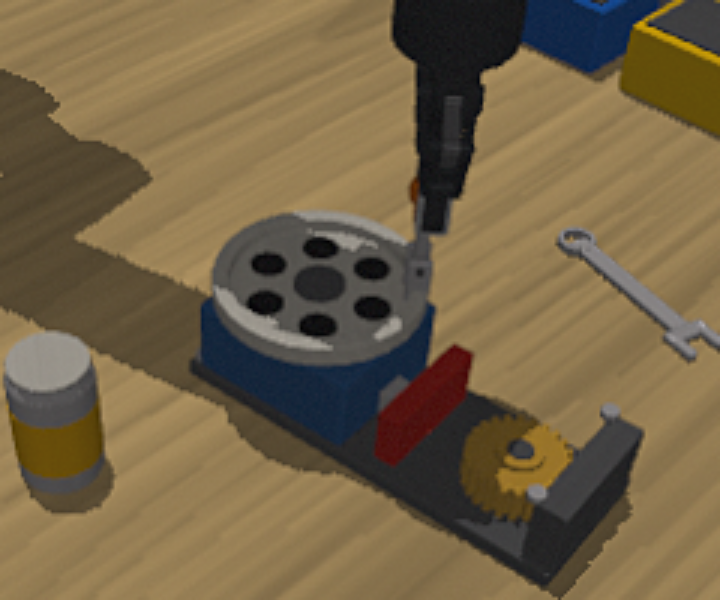

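Stem and ball now look upright, with about 6.5 N of outward reaction at the stop. The ball's left edge moved from 384 to 411, about 17 mm, which matches. Winding clockwise now.

```bash
python3 -m inch '[[0,-0.3,0,0,0,2.5,0.2],[0.03,-0.6,0,0,0,5,0.2],[0.1,-1.2,0,0,0,10,0.2],[0.24,-1.79,0,0,0,15,0.2],[0.42,-2.36,0,0,0,20,0.2],[0.65,-2.92,0,0,0,25,0.2],[0.92,-3.45,0,0,0,30,0.2],[1.25,-3.96,0,0,0,35,0.2],[1.61,-4.44,0,0,0,40,0.2],[2.02,-4.88,0,0,0,45,0.2],[2.02,-4.88,0,0,0,45,0.2]]' 30; python3 st.py
python3 - <<'E'
from h import *
s=ctrl.snapshot("scene"); im=s["frame"][60:260,180:420]; cv2.imwrite("pics/a5.png",cv2.resize(cv2.cvtColor(im,cv2.COLOR_RGB2BGR),None,fx=3,fy=3))
E
```

```text
clock: 9.27
eef_pos: [0.5664, 0.173, 0.1637]
ee_rot: [0.085, 3.14, -0.001]
force: [-2.6, -1.3, -1.2]
finger_gap: 0.024
finger_force: 29.7
9.2667 [0.5664 0.173  0.1637] [[-0.999, 0.054, 0.0], [0.054, 0.999, -0.0], [-0.0, -0.0, -1.0]] [ 0.11  0.19  1.77 -0.    1.18 -1.41] [-2.6 -1.3 -1.2] 0.023995999128658126 29.70226675271988
```

View pics/a5.png

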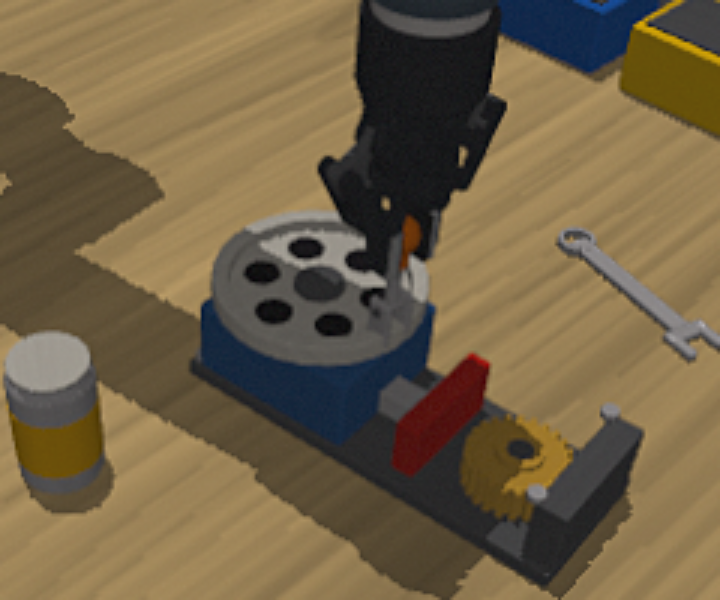

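The wheel turned with the handle upright, and the red jaw edge has moved to (440,415). Continuing.

```bash
python3 -m inch '[[0,-0.3,0,0,0,2.5,0.2],[0.03,-0.6,0,0,0,5,0.2],[0.1,-1.2,0,0,0,10,0.2],[0.24,-1.79,0,0,0,15,0.2],[0.42,-2.36,0,0,0,20,0.2],[0.65,-2.92,0,0,0,25,0.2],[0.65,-2.92,0,0,0,25,0.2]]' 30; python3 st.py; python3 - <<'E'
from h import *
s=ctrl.snapshot("scene"); im=s["frame"][60:260,180:420]; cv2.imwrite("pics/a6.png",cv2.resize(cv2.cvtColor(im,cv2.COLOR_RGB2BGR),None,fx=3,fy=3))
E
```

```text
clock: 9.9
eef_pos: [0.5582, 0.1446, 0.1638]
ee_rot: [0.759, 3.048, -0.0]
force: [-1.5, -1.3, -3.4]
finger_gap: 0.0241
finger_force: 29.7
9.9 [0.5582 0.1446 0.1638] [[-0.883, 0.469, 0.001], [0.469, 0.883, -0.0], [-0.001, 0.0, -1.0]] [ 0.06  0.16  1.81 -0.    1.17 -1.03] [-1.5 -1.3 -3.4] 0.024112905155509852 29.715126156806946
```

View pics/a6.png

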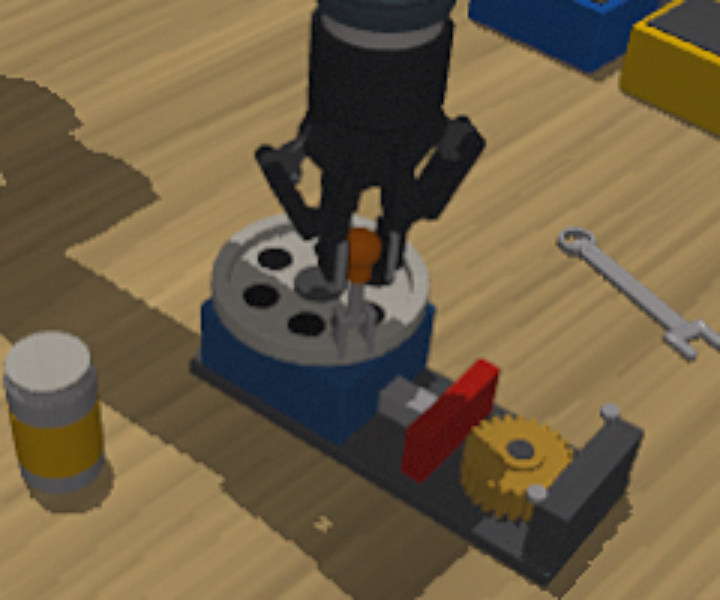

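Handle upright in the grip, ball at (362,248), jaw near the gear. Continuing in small steps until it stalls.

```bash
python3 -m inch '[[0,-0.3,0,0,0,2.5,0.2],[0.03,-0.6,0,0,0,5,0.2],[0.06,-0.9,0,0,0,7.5,0.2],[0.1,-1.2,0,0,0,10,0.2],[0.1,-1.2,0,0,0,10,0.2]]' 30; python3 st.py;  python3 -m inch '[[0,-0.3,0,0,0,2.5,0.2],[0.03,-0.6,0,0,0,5,0.2],[0.06,-0.9,0,0,0,7.5,0.2],[0.06,-0.9,0,0,0,7.5,0.2]]' 30; python3 st.py
```

```text
clock: 10.37
eef_pos: [0.5517, 0.1351, 0.1637]
ee_rot: [1.018, 2.972, 0.001]
force: [-0.9, -0.7, -3.3]
finger_gap: 0.0241
finger_force: 29.8
10.3667 [0.5517 0.1351 0.1637] [[-0.79, 0.613, 0.001], [0.613, 0.79, 0.0], [-0.0, 0.001, -1.0]] [ 0.04  0.14  1.83  0.    1.17 -0.87] [-0.9 -0.7 -3.3] 0.024145596405478732 29.782265424728394
clock: 10.7
eef_pos: [0.5456, 0.1284, 0.1637]
ee_rot: [1.21, 2.899, 0.001]
force: [-0.4, 0.2, -4.5]
finger_gap: 0.0238
finger_force: 29.8
10.7 [0.5456 0.1284 0.1637] [[-0.703, 0.711, 0.001], [0.711, 0.703, 0.0], [-0.0, 0.001, -1.0]] [ 0.03  0.12  1.85  0.    1.17 -0.75] [-0.4  0.2 -4.5] 0.023818713031045238 29.84702557325363
```

```bash
python3 -m inch '[[0,-0.3,0,0,0,2.5,0.2],[0.03,-0.6,0,0,0,5,0.2],[0.06,-0.9,0,0,0,7.5,0.2],[0.06,-0.9,0,0,0,7.5,0.2]]' 30; python3 st.py|tail -1;  python3 -m inch '[[0,-0.3,0,0,0,2.5,0.2],[0.03,-0.6,0,0,0,5,0.2],[0.03,-0.6,0,0,0,5,0.2]]' 30; python3 - <<'E'
from h import *
s=ctrl.snapshot("scene"); im=s["frame"][60:260,180:420]; cv2.imwrite("pics/a7.png",cv2.resize(cv2.cvtColor(im,cv2.COLOR_RGB2BGR),None,fx=3,fy=3))
E
```

```text
clock: 11.03
eef_pos: [0.5388, 0.1225, 0.1638]
ee_rot: [1.398, 2.813, 0.001]
force: [0.1, -0.4, -3.5]
finger_gap: 0.0241
finger_force: 29.9
11.0333 [0.5388 0.1225 0.1638] [[-0.604, 0.797, 0.0], [0.797, 0.604, 0.0], [-0.0, 0.001, -1.0]] [ 0.02  0.1   1.87  0.    1.17 -0.63] [ 0.1 -0.4 -3.5] 0.02411565323540483 29.910446405410767
clock: 11.28
eef_pos: [0.5366, 0.1215, 0.164]
ee_rot: [1.517, 2.744, 0.017]
force: [15.0, 12.2, -14.2]
finger_gap: 0.0239
finger_force: 30.2
```

View pics/a7.png

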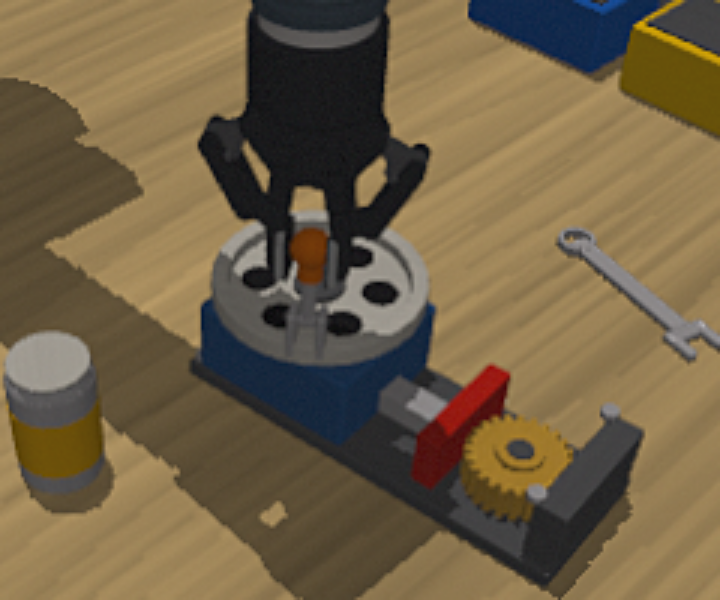

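The wheel has stalled on its stop: force jumped to about 19 N tangentially, and the jaw is against the gear. The handle is upright, with the ball at (310,247) over the hinge. Unloading, releasing and rising.

```bash
python3 -m inch '[[0,0.3,0,0,0,-2,0.2],[0,0.3,0,0,0,-2,0.2],[0,0.3,0,0,0,-2,0.6],[0,0.3,0,0,0,-2,0.6],[0,0.3,0,0,0,-2,0.6],[0,0.3,0,0,0,-2,0.6],[0,0.3,-0.5,0,0,-2,0.6],[0,0.3,-2,0,0,-2,0.6],[0,0.3,-4,0,0,-2,0.6],[0,0.3,-7,0,0,-2,0.6],[0,0.3,-10,0,0,-2,0.6],[0,0.3,-12,0,0,-2,0.6],[0,0.3,-12,0,0,-2,0.6],[0,0.3,-12,0,0,-2,0.6]]' 30; python3 ball.py; python3 st.py; python3 - <<'E'
from h import *
s=ctrl.snapshot("scene"); im=s["frame"][60:260,180:420]; cv2.imwrite("pics/a8.png",cv2.resize(cv2.cvtColor(im,cv2.COLOR_RGB2BGR),None,fx=3,fy=3))
E
```

```text
clock: 12.5
eef_pos: [0.5369, 0.1204, 0.2857]
ee_rot: [1.472, 2.772, 0.003]
force: [-0.7, -0.2, -1.3]
finger_gap: 0.0513
finger_force: 0.0
scene 144 [0.5362 0.1243 0.1741] r 0.0647 phi -53.8
top 0
12.6 [0.5356 0.1204 0.2827] [[-0.56, 0.829, -0.002], [0.829, 0.56, -0.0], [0.001, -0.002, -1.0]] [ 0.01 -0.02  1.77 -0.    1.39 -0.58] [-0.3 -0.1 -0.1] 0.05118240153886431 0.0
```

View pics/a8.png

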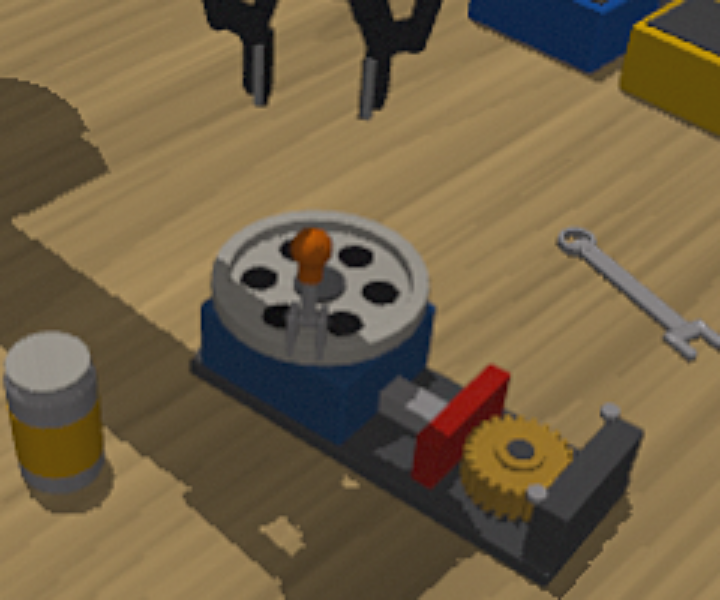

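The handle is upright (ball r 65 mm, z 174 mm), the jaw at (465,420) is against the gear, and the gripper is clear.

```bash
python3 -c "
from bench import ctrl
print(ctrl.hand_in())"
```

```text
the job is handed in; nothing more can be done
None
```

The brass clamp's handle is upright and its wheel is wound to the stop, with the red jaw against the gear; I let go, never went near the steel clamp, and handed the job in at about 12.6 s (no verdict was returned).

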